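Set the stock-signal sliders to match the bins

TASK

Bring the stock-signal panel up to date with the three yellow bins in line with its tracks: slide the grip in line with the empty bin until its white line is over the red band, and the grip in line with the full bin until its white line is over the green band. Leave the grip of the part-filled bin where it stands on yellow, and do not shift the things lying about.

Things in the scene. Friction and masses are not known exactly. Their poses are not given: they have to be found in the camera images.
- panel: grey plate fixed to the table, 345 mm along its tracks (its x, away from the robot) x 330 across (y, to the left) x 16 thick. Origin on the table under the middle of the yellow band and middle track. Tracks along x at y = +105 (left), 0, -105 mm. Bands across all tracks, 50 mm long: red centred at x = -60 mm (near the robot), yellow 0, green +60; bare grey beyond
- slider_left_top (a point): centre of the top of the left slider's grip: a black block 34 mm along its track, 50 mm across, standing from 1 to 43 mm above the panel's face (this point is 59 mm above the table), with a white line across its middle and thin white pointers at its foot
- slider_middle_top (a point): centre of the top of the middle slider's grip: a black block 34 mm along its track, 50 mm across, standing from 1 to 43 mm above the panel's face (this point is 59 mm above the table), with a white line across its middle and thin white pointers at its foot
- slider_right_top (a point): centre of the top of the right slider's grip: a black block 34 mm along its track, 50 mm across, standing from 1 to 43 mm above the panel's face (this point is 59 mm above the table), with a white line across its middle and thin white pointers at its foot
- slider_left (a joint): position of the left slider along its track: 0 at the stop nearest the robot, 0.24 m at the far stop; its white line is over the middle of red at 0.06, of yellow at 0.12, of green at 0.18 (bands reach 0.025 either way). Slides at about 2 N, stays where it is left, does not coast
- slider_middle (a joint): position of the middle slider along its track: 0 at the stop nearest the robot, 0.24 m at the far stop; its white line is over the middle of red at 0.06, of yellow at 0.12, of green at 0.18 (bands reach 0.025 either way). Slides at about 2 N, stays where it is left, does not coast
- slider_right (a joint): position of the right slider along its track: 0 at the stop nearest the robot, 0.24 m at the far stop; its white line is over the middle of red at 0.06, of yellow at 0.12, of green at 0.18 (bands reach 0.025 either way). Slides at about 2 N, stays where it is left, does not coast
- bin_empty_mouth (a point): one of three yellow bins fixed in a row beyond the panel's far edge, 140 deep x 96 wide x 70 mm high, low mouth towards the robot; this one is empty (bare yellow floor). This point: middle of the lip of its mouth, 30 mm above the table. Which track it stands in line with (its y in the panel's frame is about +105, 0 or -105 mm) changes from start to start
- bin_half_mouth (a point): one of three yellow bins fixed in a row beyond the panel's far edge, 140 deep x 96 wide x 70 mm high, low mouth towards the robot; this one is part-filled, one layer of blue caps on the near half of its floor. This point: middle of the lip of its mouth, 30 mm above the table. Which track it stands in line with (its y in the panel's frame is about +105, 0 or -105 mm) changes from start to start
- bin_full_mouth (a point): one of three yellow bins fixed in a row beyond the panel's far edge, 140 deep x 96 wide x 70 mm high, low mouth towards the robot; this one is full, heaped with blue caps to the rim. This point: middle of the lip of its mouth, 30 mm above the table. Which track it stands in line with (its y in the panel's frame is about +105, 0 or -105 mm) changes from start to start
- cutter: bystander: yellow box cutter, 155 x 26 x 14 mm, lying across the panel's bare near margin; origin under its centre
- carton: bystander: closed brown carton, 150 x 110 x 90 mm, on the table left of the panel; origin under its centre
- tape_roll: bystander: brown roll of tape lying flat, 100 mm across, 48 mm high, left of the panel; origin under its centre
- scanner: bystander: black hand scanner with a grey head, about 185 x 66 x 42 mm, right of the panel; origin under its handle's middle
- jar: bystander: jar with blue cap, 70 mm across, 100 mm high, right of the panel; origin under its centre

How it is judged:
At the end, for the whole second after the job is handed in: White line of the empty bin's slider within 23.5 mm of the middle of red, that of the full bin's slider within 23.5 mm of the middle of green; the part-filled bin's slider still on yellow, moved by less than 10 mm; sliders at rest (((y of bin_empty_mouth in the frame of panel between 0.05 and 0.2 m and value of joint slider_left between 0.0365 and 0.0835 m) or (y of bin_full_mouth in the frame of panel between 0.05 and 0.2 m and value of joint slider_left between 0.1565 and 0.2035 m) or (y of bin_half_mouth in the frame of panel between 0.05 and 0.2 m and value of joint slider_left between 0.0965 and 0.1435 m and distance of slider_left_top from where it was at the start of the episode below 0.01 m)) and ((y of bin_empty_mouth in the frame of panel between -0.05 and 0.05 m and value of joint slider_middle between 0.0365 and 0.0835 m) or (y of bin_full_mouth in the frame of panel between -0.05 and 0.05 m and value of joint slider_middle between 0.1565 and 0.2035 m) or (y of bin_half_mouth in the frame of panel between -0.05 and 0.05 m and value of joint slider_middle between 0.0965 and 0.1435 m and distance of slider_middle_top from where it was at the start of the episode below 0.01 m)) and ((y of bin_empty_mouth in the frame of panel between -0.2 and -0.05 m and value of joint slider_right between 0.0365 and 0.0835 m) or (y of bin_full_mouth in the frame of panel between -0.2 and -0.05 m and value of joint slider_right between 0.1565 and 0.2035 m) or (y of bin_half_mouth in the frame of panel between -0.2 and -0.05 m and value of joint slider_right between 0.0965 and 0.1435 m and distance of slider_right_top from where it was at the start of the episode below 0.01 m)) and velocity of joint slider_left between -0.01 and 0.01 m/s and velocity of joint slider_middle between -0.01 and 0.01 m/s and velocity of joint slider_right between -0.01 and 0.01 m/s); the robot touches nothing.
It fails at once if a bystander is shifted by more than 30 mm (distance of any of cutter, carton, tape_roll, scanner, jar from where it was at the start of the episode above 0.03 m).
It also fails if it takes over 45 s, if anything falls off the work surface, if the arm or the gripper's body presses on something with over 40 N, if the wrist force passes 120 N, or if a joint passes its speed limit or range.

ROBOT

A 6-joint arm with a two-finger parallel gripper is mounted at the origin on the work surface. World frame = base frame: x ahead of the robot, y to its left, z up, the work surface at z = 0. Lengths are in m, angles in rad, forces in N, time in s.
With the tool pointing down it reaches from about 0.275 to 0.875 m from the base axis. Payload 12.5 kg.
Tool frame: the origin (TCP) lies at the very end of the fingers, on their centre line; the grasp point (between the pads) lies 19 mm behind it; z points along the fingers, y is the line along which they close (so a half turn about z gives the same grasp; the last joint's range is limited). The gripper opens to 85 mm and grips with 20 to 120 N. Pads are 22 mm wide; open, the fingers measure 114 mm over their backs; the gripper's body (76 mm by 85 mm) begins 54 mm behind the grasp point. The pads swing forward as they close: fully open they stand 13 mm farther back than shut.
Start: joints at [1.121, 0.351, 1.652, -0, 1.139, -0.085], TCP at [0.196, 0.514, 0.193] pointing down, gripper open.
Joint ranges: [-2.75, 2.75], [-0.79, 2.1], [0.01, 2.65], [-1.57, 4.71], [0.07, 3.14], [-2.87, 2.87]. Speed limits (rad/s): [2.22, 2.22, 2.79, 3.14, 3.14, 3.14].

INTERFACE

Orientations are given as [roll, pitch, yaw] about the fixed x, y, z axes, in that order (R = Rz(yaw) Ry(pitch) Rx(roll)).
In Python, from bench import r gives the robot as it stands.
- The arm moves only by the tool servo_tool, never from a script. Its argument "motion" is a list of rows, each an object with "translation": the shift along the tool's x, y, z in cm, a list of three; "delta_rot": the turn, a rotation vector about the tool's x, y, z in rad, a list of three; "grip": the opening, from 0 (shut) to 1 (fully open). In form: [{"translation": [dx, dy, dz], "delta_rot": [wx, wy, wz], "grip": grip}, ...]. A call has 1 to 20 rows; each row is the pose to reach, as a shift and turn from the pose commanded when the call began, along the tool's axes at that moment; what a row does not reach only later rows make up. A row lasts 1/8 s, in which the tool goes at most 62.5 mm and 10.7 degrees, less where a joint would pass 70% of its speed; a pose out of reach is approached as far as the arm can. A call with a gripper value outside its range is refused whole. The fingers move at their own pace and stop on an object; "grip_force" is the grip in N (left out, the last holds). Time passes only in rows, so rows that repeat a pose let the fingers close. It gives the time, the measured TCP pose, the force, the opening and the grip force at its end, in the units of the state.
- r.get_state(): the state, without advancing time (a new reading comes with each control period).
- r.snapshot(name): name is "side" or "top"; returns (picture, depth): 420x560x3 uint8, red, green, blue; 420x560 float32, m along the optical axis (not along the pixel's ray), 0 where there is no reading.
- r.get_calibration(name): a dict with "fovy" (degrees; the focal length in pixels is half the picture's height over the tangent of half this angle, whatever the lens; pixels are square), "cx", "cy" (the principal point, pixels), "k1" (the pictures are not rectified: a ray, as slopes to the right and down, at radius r is drawn at 1 + k1 r^2 times it, then the intrinsics apply), "eye" and "attitude" of the camera in the world. Camera axes: x right, y up, looking along -z (the intrinsics and any distortion apply to the point x, -y, -z); pixel columns grow to the right and rows downward; lengths in m; the calibration is good to about 2 mm. A picture is of the moment at which its call begins. get_calibration takes no time and is no camera call.
- r.hand_in(): hands the job in; it is judged then, once.
The state is a dict: "time": time; "qpos": joint angles; "joint_velocities": joint speeds; "joint_torque": joint torques, N m; "tool_pos": TCP position; "ee_rot": TCP orientation; "ft_force": force on the tool from outside, world axes, zero at the start; "wrist_torque": the same for the moment, N m; "opening": opening from 0.0 (shut) to 1.0 (fully open); "finger_force": force on a finger pad.
Only numpy, scipy, OpenCV 4.12 (cv2) and the standard library are available. Lean on these libraries where they do the work, as an engineer would, in place of code of your own. Each camera call takes 0.05 s, during which the arm holds its last target. There are 200 camera calls.

## Working session

There is one attempt and no reset: what is moved stays moved. The work goes in short steps, Python scripts to look and compute and a tool call to move; the robot and the scene stay as the last step left them, time stands still between calls to the robot, and variables do not carry over. Pictures are saved under pics/ and viewed, at most 10 in all, crops included, and the job is handed in when it is done.

Besides the shell and the picture viewer there is one more tool, called after "Call:" by a JSON object that holds its "method" and its "body", one argument or row to a line. servo_tool: Moves the arm, as the interface text tells. Its arguments: {"type":"object","properties":{"motion":{"type":"array","items":{"type":"object","properties":{"translation":{"type":"array","items":{"type":"number"}},"delta_rot":{"type":"array","items":{"type":"number"}},"grip":{"type":"number"}}}},"grip_force":{"type":"number"}},"required":["motion"]}

```bash
mkdir -p pics
cat > h.py <<'E'
import numpy as np, cv2
from bench import r
from scipy.spatial.transform import Rotation as R
def cam(n):
    c=r.get_calibration(n); f=210/np.tan(np.radians(c['fovy'])/2); return c,f
def rot(c):
    a=np.array(c['attitude'],float)
    return a if a.shape==(3,3) else (R.from_euler('xyz',a).as_matrix() if a.size==3 else R.from_quat(a).as_matrix())
def ray(n,u,v):
    c,f=cam(n); K=np.array([[f,0,c['cx']],[0,f,c['cy']],[0,0,1]])
    x,y=cv2.undistortPoints(np.array([[[u,v]]],float),K,np.array([c['k1'],0,0,0.]))[0,0]
    return np.array(c['eye']),rot(c)@np.array([x,-y,-1])
def onz(n,u,v,z):
    e,d=ray(n,u,v); return e+d*(z-e[2])/d[2]
E
python3 - <<'E'
from h import *
for n in('top','side'):
    p,d=r.snapshot(n); cv2.imwrite(f'pics/{n}0.png',p[:,:,::-1]); np.save(n+'0.npy',d); print(n,r.get_calibration(n))
s=r.get_state();print(s['time'],s['tool_pos'],s['ee_rot'],s['opening'])
E
```

```text
top {'fovy': 51.496258136034626, 'cx': 279.53420513232504, 'cy': 217.15380338822635, 'k1': -0.03127479316175096, 'eye': array([ 0.50257859, -0.00187795,  1.19739646]), 'attitude': array([ 0.06106352,  0.01394414, -1.57202824])}
side {'fovy': 54.80601488004215, 'cx': 277.8409478617883, 'cy': 211.3807064633549, 'k1': -0.029520702280649215, 'eye': array([-0.00236413, -0.81380907,  0.94770805]), 'attitude': array([ 0.85155033,  0.01717437, -0.65362192])}
0.1 [0.19607286 0.51352432 0.19263856] [-3.14059046e+00 -6.36894210e-05  2.77677032e+00] 0.9988070890496704
```

View pics/top0.png

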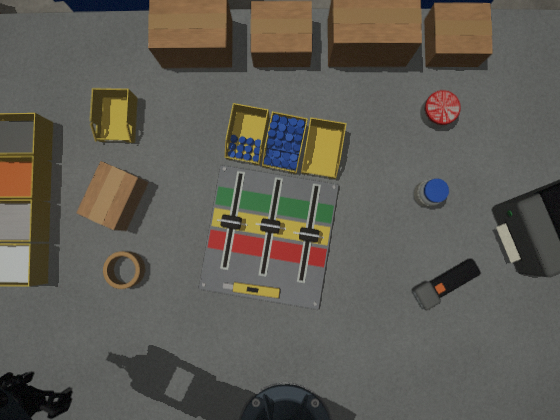

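View pics/side0.png

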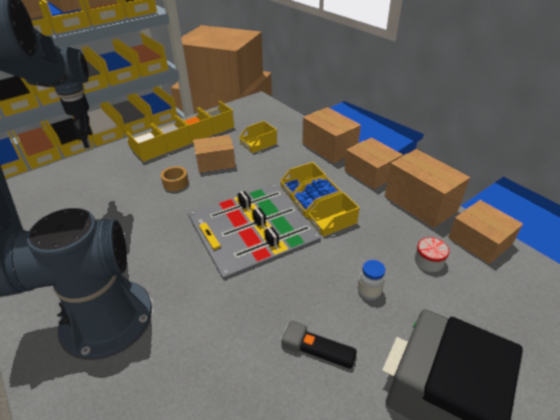

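The top view shows the left bin part-filled (245,148), the middle bin full (285,140) and the right bin empty (323,148). So the middle grip (270,226) goes to green, the right grip (310,235) goes to red, and the left grip (231,222) stays.

```bash
cat > m.py <<'E'
from h import *
def measure(p):
    hsv=cv2.cvtColor(np.ascontiguousarray(p),cv2.COLOR_RGB2HSV)
    roi=np.zeros(p.shape[:2],np.uint8); roi[168:310,195:345]=1
    H,S,V=[hsv[:,:,i] for i in range(3)]
    m=(((H<8)|(H>172)|((H>45)&(H<85)))&(S>110)&(V>50)&(roi>0)).astype(np.uint8)
    m=cv2.morphologyEx(m,cv2.MORPH_OPEN,np.ones((3,3)))
    v,u=np.nonzero(m)
    P=np.array([onz('top',a,b,.016)[:2] for a,b in zip(u,v)],np.float32)
    (c,sz,a)=cv2.minAreaRect(P); B=cv2.boxPoints((c,sz,a))
    e=[B[1]-B[0],B[2]-B[1]]; e=min(e,key=np.linalg.norm); e=e*np.sign(e[0]); th=np.arctan2(e[1],e[0])
    return np.array(c),th,sz
def topan(c,th,q): 
    d=np.array(q)[:2]-c; return np.array([d[0]*np.cos(th)+d[1]*np.sin(th),-d[0]*np.sin(th)+d[1]*np.cos(th)])
E
python3 - <<'E'
from m import *
p=cv2.imread('pics/top0.png')[:,:,::-1]; d=np.load('top0.npy')
c,th,sz=measure(p); print(c,np.degrees(th),sz)
# grips: depth -> points with z in 50..66mm
pts=[]
for v in range(168,310):
    for u in range(195,345):
        e,dr=ray('top',u,v); C=rot(cam('top')[0]); t=d[v,u]
        q=e+dr*t
        if .045<q[2]<.07:
            q2=topan(c,th,onz('top',u,v,.059)); pts.append([*q2,q[2]])
pts=np.array(pts)
for n,y in(('L',.105),('M',0),('R',-.105)):
    k=pts[(abs(pts[:,1]-y)<.04)&(abs(pts[:,0])<.11)]
    print(n,len(k),k.mean(0).round(4),k.min(0).round(3),k.max(0).round(3))
o=lambda x,y:(c+[x*np.cos(th)-y*np.sin(th),x*np.sin(th)+y*np.cos(th)]).round(4)
print(o(0,0),o(0,-.105),o(.06,0),o(-.06,-.105))
cv2.imwrite('pics/crop0.png',cv2.resize(p[160:310,195:345,::-1],(600,600),interpolation=cv2.INTER_CUBIC))
E
```

```text
Traceback (most recent call last):
  File "m.py", line 9, in measure
    P=np.array([onz('top',a,b,.016)[:2] for a,b in zip(u,v)],np.float32)
                ~~~^^^^^^^^^^^^^^^^
  File "h.py", line 14, in onz
    e,d=ray(n,u,v); return e+d*(z-e[2])/d[2]
        ~~~^^^^^^^
  File "h.py", line 10, in ray
    c,f=cam(n); K=np.array([[f,0,c['cx']],[0,f,c['cy']],[0,0,1]])
        ~~~^^^
  File "h.py", line 5, in cam
    c=r.get_calibration(n); f=210/np.tan(np.radians(c['fovy'])/2); return c,f
ValueError: time passes only in moves, steps and waits
```

Calibration calls appear to be limited per script, so I'll cache them.

```bash
sed -i 's/^def cam/import functools\n@functools.lru_cache(None)\ndef cam/' h.py
cat > g.py <<'E'
from m import *
def grips(p,d,c,th):
    pts=[]
    for v in range(168,310):
        for u in range(195,345):
            e,dr=ray('top',u,v); q=e+dr*d[v,u]
            if .045<q[2]<.07: pts.append([*topan(c,th,onz('top',u,v,.059)),q[2]])
    pts=np.array(pts)
    for n,y in(('L',.105),('M',0),('R',-.105)):
        k=pts[(abs(pts[:,1]-y)<.04)&(abs(pts[:,0])<.11)]
        print(n,len(k),k.mean(0).round(4),k.min(0).round(3),k.max(0).round(3))
E
python3 - <<'E'
from g import *
p=cv2.imread('pics/top0.png')[:,:,::-1]; d=np.load('top0.npy')
c,th,sz=measure(p); print(c,np.degrees(th),sz); np.savez('pan.npz',c=c,th=th)
grips(p,d,c,th)
o=lambda x,y:(c+[x*np.cos(th)-y*np.sin(th),x*np.sin(th)+y*np.cos(th)]).round(4)
print(o(0,0),o(0,-.105),o(.06,0),o(-.06,-.105))
cv2.imwrite('pics/crop0.png',cv2.resize(p[160:310,195:345,::-1],(600,600),interpolation=cv2.INTER_CUBIC))
E
```

```text
[0.54978085 0.04014385] -9.486809 (0.32019394636154175, 0.16800498962402344)
L 245 [-0.0065  0.103   0.0577] [-0.023  0.077  0.045] [0.01  0.129 0.064]
M 244 [ 0.0002 -0.0004  0.058 ] [-0.016 -0.025  0.049] [0.017 0.025 0.063]
R 247 [-0.0064 -0.1046  0.0583] [-0.023 -0.13   0.047] [ 0.011 -0.079  0.069]
[0.5498 0.0401] [ 0.5325 -0.0634] [0.609  0.0303] [ 0.4733 -0.0535]
```

View pics/crop0.png

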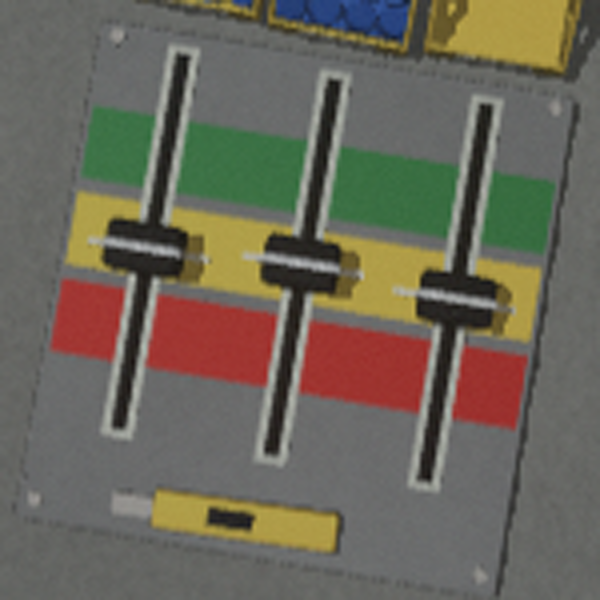

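The crop confirms a panel yaw of about -9.5°. The middle grip is at panel x of about 0 and the right grip at about -6 mm. I'll move above the middle grip with the closing line along the track.

Call:
{"method": "servo_tool", "body": {
  "motion": [
    {"translation":[-12.5,-7.9,0],"delta_rot":[0,0,0.34],"grip":1},
    {"translation":[-25,-15.8,0],"delta_rot":[0,0,0.69],"grip":1},
    {"translation":[-37.5,-23.7,0],"delta_rot":[0,0,1.03],"grip":1},
    {"translation":[-50,-31.6,0],"delta_rot":[0,0,1.372],"grip":1},
    {"translation":[-50,-31.6,0],"delta_rot":[0,0,1.372],"grip":1},
    {"translation":[-50,-31.6,0],"delta_rot":[0,0,1.372],"grip":1},
    {"translation":[-50,-31.6,0],"delta_rot":[0,0,1.372],"grip":1},
    {"translation":[-50,-31.6,0],"delta_rot":[0,0,1.372],"grip":1},
    {"translation":[-50,-31.6,0],"delta_rot":[0,0,1.372],"grip":1},
    {"translation":[-50,-31.6,0],"delta_rot":[0,0,1.372],"grip":1},
    {"translation":[-50,-31.6,0],"delta_rot":[0,0,1.372],"grip":1},
    {"translation":[-50,-31.6,0],"delta_rot":[0,0,1.372],"grip":1},
    {"translation":[-50,-31.6,0],"delta_rot":[0,0,1.372],"grip":1},
    {"translation":[-50,-31.6,0],"delta_rot":[0,0,1.372],"grip":1},
    {"translation":[-50,-31.6,0],"delta_rot":[0,0,1.372],"grip":1},
    {"translation":[-50,-31.6,0],"delta_rot":[0,0,1.372],"grip":1},
    {"translation":[-50,-31.6,0],"delta_rot":[0,0,1.372],"grip":1}
  ],
  "grip_force": 20
}}

```text
time: 2.22
tool_pos: [0.5505, 0.0403, 0.1931]
ee_rot: [3.142, -0.0, 1.405]
ft_force: [-0.7, -0.2, 0.7]
opening: 0.999
finger_force: 0.0
```

Call:
{"method": "servo_tool", "body": {
  "motion": [
    {"translation":[0,0,4],"delta_rot":[0,0,0],"grip":1},
    {"translation":[0,0,8],"delta_rot":[0,0,0],"grip":1},
    {"translation":[0,0,11],"delta_rot":[0,0,0],"grip":1},
    {"translation":[0,0,13.5],"delta_rot":[0,0,0],"grip":1},
    {"translation":[0,0,15.5],"delta_rot":[0,0,0],"grip":1},
    {"translation":[0,0,16.5],"delta_rot":[0,0,0],"grip":1},
    {"translation":[0,0,16.5],"delta_rot":[0,0,0],"grip":1},
    {"translation":[0,0,16.5],"delta_rot":[0,0,0],"grip":0.3},
    {"translation":[0,0,16.5],"delta_rot":[0,0,0],"grip":0.3},
    {"translation":[0,0,16.5],"delta_rot":[0,0,0],"grip":0.3},
    {"translation":[0,0,16.5],"delta_rot":[0,0,0],"grip":0.3},
    {"translation":[0,0,16.5],"delta_rot":[0,0,0],"grip":0.3},
    {"translation":[0,0,16.5],"delta_rot":[0,0,0],"grip":0.3},
    {"translation":[0,0,16.5],"delta_rot":[0,0,0],"grip":0.3}
  ]
}}

```text
time: 3.98
tool_pos: [0.5505, 0.0402, 0.0281]
ee_rot: [-3.142, 0.0, 1.405]
ft_force: [0.8, 0.2, 1.1]
opening: 0.304
finger_force: 0.0
```

The opening of 0.30 is about 26 mm, less than the 34 mm grip, and there is no pad force. I'll look before moving.

Run:
```python
from h import *
p,d=r.snapshot('side'); s=r.get_state(); print(s['opening'],s['finger_force'])
q,_=r.snapshot('top')
a=cv2.resize(p[165:290,170:340,::-1],(0,0),fx=4,fy=4)[:,:400*2][:500]
cv2.imwrite('pics/s1.png',cv2.resize(p[165:290,180:340,::-1],(768,600),interpolation=cv2.INTER_CUBIC))
cv2.imwrite('pics/t1.png',cv2.resize(q[160:310,195:345,::-1],(600,600)))
```

```text
0.3016737013972679 0.0
```

View pics/s1.png

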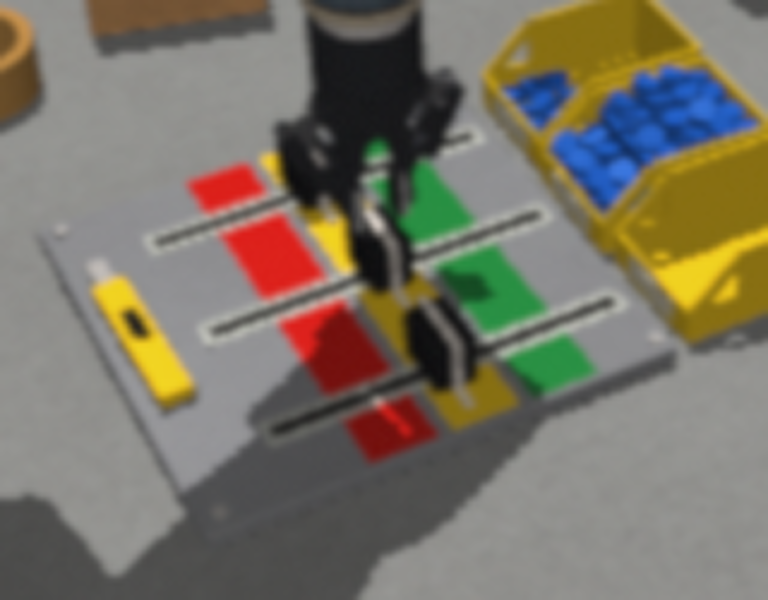

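The side view shows the two fingers straddling the middle grip, near (340,190) and (400,190), with its front part at (380,245) unobstructed. I'll close further until they make contact.

Call:
{"method": "servo_tool", "body": {
  "motion": [
    {"translation":[0,0,0],"delta_rot":[0,0,0],"grip":0.15},
    {"translation":[0,0,0],"delta_rot":[0,0,0],"grip":0.15},
    {"translation":[0,0,0],"delta_rot":[0,0,0],"grip":0.15},
    {"translation":[0,0,0],"delta_rot":[0,0,0],"grip":0.15}
  ]
}}

```text
time: 4.58
tool_pos: [0.5505, 0.0402, 0.0281]
ee_rot: [-3.142, 0.0, 1.405]
ft_force: [0.9, 0.9, 0.4]
opening: 0.152
finger_force: 0.0
```

Run:
```python
from h import *
p,d=r.snapshot('side'); q,_=r.snapshot('top')
A=cv2.resize(p[175:265,220:310,::-1],(400,400),interpolation=cv2.INTER_CUBIC)
B=cv2.resize(q[180:280,220:320,::-1],(400,400),interpolation=cv2.INTER_CUBIC)
cv2.imwrite('pics/s2.png',np.hstack([A,B]))
# depth profile of the side view near the grip
```

```text
(no output)
```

View pics/s2.png

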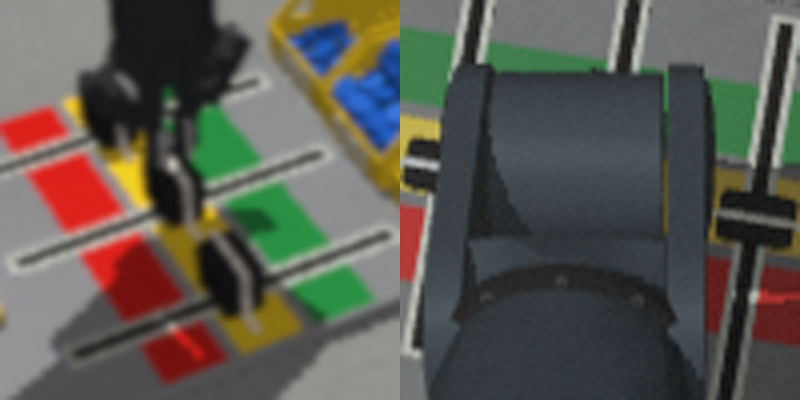

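Run:
```python
from g import *
p,d=r.snapshot('side'); z=np.load('pan.npz'); c,th=z['c'],float(z['th']); d0=np.load('side0.npy')
def cloud(d):
    out=[]
    for v in range(175,265):
        for u in range(220,310):
            e,dr=ray('side',u,v); q=e+dr*d[v,u]; out.append([*topan(c,th,q),q[2],u,v])
    return np.array(out)
for nm,dd in(('before',d0),('now',d)):
    k=cloud(dd)
    for z0 in (.03,.04,.05,.06,.07,.08,.1):
        s=k[(abs(k[:,2]-z0)<.005)&(abs(k[:,0])<.08)&(abs(k[:,1])<.07)]
        if len(s): print(nm,z0,len(s),s[:,:2].min(0).round(3),s[:,:2].max(0).round(3),s[:,:2].mean(0).round(3))
```

```text
before 0.03 26 [-0.019 -0.029] [0.012 0.017] [-0.008 -0.019]
before 0.04 35 [-0.019 -0.029] [0.013 0.016] [-0.008 -0.018]
before 0.05 32 [-0.019 -0.029] [0.015 0.024] [-0.007 -0.014]
before 0.06 103 [-0.018 -0.029] [0.015 0.025] [-0.003 -0.004]
now 0.03 31 [-0.019 -0.047] [0.013 0.015] [-0.007 -0.019]
now 0.04 33 [-0.018 -0.03 ] [0.014 0.013] [-0.009 -0.017]
now 0.05 32 [-0.019 -0.03 ] [0.013 0.019] [-0.007 -0.014]
now 0.06 76 [-0.019 -0.029] [0.014 0.022] [-0.003 -0.01 ]
now 0.07 13 [-0.017 -0.012] [0.016 0.007] [-0.    -0.005]
now 0.08 27 [-0.021 -0.015] [0.017 0.011] [-0.004 -0.006]
now 0.1 25 [-0.021 -0.013] [0.017 0.012] [-0.003 -0.005]
```

Run:
```python
from g import *
z=np.load('pan.npz'); c,th=z['c'],float(z['th'])
d0=np.load('side0.npy')
def proj(n,P):
    k,f=cam(n); q=rot(k).T@(np.array(P)-k['eye']); x,y=q[0]/-q[2],-q[1]/-q[2]; s=1+k['k1']*(x*x+y*y)
    return np.array([k['cx']+f*x*s,k['cy']+f*y*s]).round(1)
print('start TCP px',proj('side',[.196,.5135,.1926]),'TCP now',proj('side',[.5505,.0402,.0281]),'top of grip',proj('side',[.5498,.0401,.059]))
pts=[]
for v in range(60,160):
    for u in range(50,110):
        e,dr=ray('side',u,v); q=e+dr*d0[v,u]
        if np.hypot(*(q[:2]-[.196,.5135]))<.07: pts.append([*q,u,v])
pts=np.array(pts); o=pts[np.argsort(pts[:,2])][:8]; print('lowest at start',o.round(3))
p,d=r.snapshot('side')
pts=[]
for v in range(175,265):
    for u in range(220,310):
        e,dr=ray('side',u,v); q=e+dr*d[v,u]; a=topan(c,th,q)
        if abs(a[0])<.03 and abs(a[1])<.035 and q[2]>.05: pts.append([*(a*1000),q[2]*1000,u,v])
for r_ in sorted(pts,key=lambda t:(t[4],t[3])):
    if 208<=r_[4]<=222: print(*np.round(r_).astype(int),end=' | ')
```

```text
start TCP px [ 93.4 154.2] TCP now [258.7 218.7] top of grip [258.1 211.9]
lowest at start [[  0.178   0.473   0.245  87.    148.   ]
 [  0.173   0.476   0.246  85.    148.   ]
 [  0.183   0.467   0.246  89.    148.   ]
 [  0.18    0.468   0.246  88.    148.   ]
 [  0.217   0.551   0.247  91.    134.   ]
 [  0.212   0.555   0.248  89.    134.   ]
 [  0.209   0.557   0.248  88.    134.   ]
 [  0.214   0.551   0.248  90.    134.   ]]
-19 4 81 252 208 | -19 -3 86 253 208 | -15 -3 85 254 208 | -13 -6 86 255 208 | -10 -9 87 256 208 | -8 -12 88 257 208 | 9 19 58 258 208 | 6 4 70 259 208 | 4 -8 81 260 208 | 7 -10 81 261 208 | 10 -10 80 262 208 | 15 -8 76 263 208 | -20 3 78 252 209 | -19 -3 82 253 209 | -17 -7 84 254 209 | -15 -10 85 255 209 | -13 -15 89 256 209 | -8 -12 84 257 209 | 6 13 59 258 209 | 9 13 58 259 209 | 6 -4 72 260 209 | 5 -14 81 261 209 | 9 -12 77 262 209 | -16 21 58 251 210 | -14 19 59 252 210 | -20 -5 80 253 210 | -18 -9 82 254 210 | -14 -7 79 255 210 | -12 -11 81 256 210 | -9 -12 80 257 210 | 3 8 60 258 210 | 6 5 61 259 210 | 6 -2 66 260 210 | 4 -15 77 261 210 | 9 -11 72 
[... 1184 characters left out ...]
8 265 215 | -17 -3 50 254 216 | -18 -12 58 255 216 | -16 -17 61 256 216 | -12 -16 58 257 216 | -10 -21 61 258 216 | -7 -22 61 259 216 | -4 -22 59 260 216 | -3 -27 63 261 216 | 2 -24 59 262 216 | 7 -22 55 263 216 | 9 -25 57 264 216 | 13 -24 54 265 216 | -17 -11 52 255 217 | -16 -16 56 256 217 | -15 -23 60 257 217 | -10 -20 57 258 217 | -8 -24 59 259 217 | -5 -25 58 260 217 | -2 -25 56 261 217 | 2 -25 55 262 217 | 6 -24 53 263 217 | 9 -25 51 264 217 | -18 -21 56 256 218 | -15 -22 55 257 218 | -12 -24 56 258 218 | -10 -26 57 259 218 | -6 -26 55 260 218 | -1 -23 51 261 218 | 2 -25 50 262 218 | -18 -20 51 256 219 | -15 -22 51 257 219 | -12 -31 57 259 219 | -7 -27 51 260 219 | -17 -25 50 257 220 |
```

The depth shows the fingertips ending at z≈0.063, just above the grip top. At the start they sat at about 0.245 against the 0.206 expected. So the tips really are about 36 mm higher than reported, while x and y agree. I'll open and go lower.

Call:
{"method": "servo_tool", "body": {
  "motion": [
    {"translation":[0,0,0],"delta_rot":[0,0,0],"grip":1},
    {"translation":[0,0,0],"delta_rot":[0,0,0],"grip":1},
    {"translation":[0,0,0],"delta_rot":[0,0,0],"grip":1},
    {"translation":[0,0,0],"delta_rot":[0,0,0],"grip":1},
    {"translation":[0,0,0],"delta_rot":[0,0,0],"grip":1},
    {"translation":[0,0,0],"delta_rot":[0,0,0],"grip":1},
    {"translation":[0,0,0.7],"delta_rot":[0,0,0],"grip":1},
    {"translation":[0,0,1.4],"delta_rot":[0,0,0],"grip":1},
    {"translation":[0,0,2.1],"delta_rot":[0,0,0],"grip":1},
    {"translation":[0,0,2.8],"delta_rot":[0,0,0],"grip":1},
    {"translation":[0,0,2.8],"delta_rot":[0,0,0],"grip":1}
  ]
}}

```text
time: 6.15
tool_pos: [0.5502, 0.0402, -0.0006]
ee_rot: [-3.141, 0.0, 1.405]
ft_force: [0.3, -0.5, 0.1]
opening: 0.999
finger_force: 0.0
```

Call:
{"method": "servo_tool", "body": {
  "motion": [
    {"translation":[0,0,0],"delta_rot":[0,0,0],"grip":0.3},
    {"translation":[0,0,0],"delta_rot":[0,0,0],"grip":0.3},
    {"translation":[0,0,0],"delta_rot":[0,0,0],"grip":0.3},
    {"translation":[0,0,0],"delta_rot":[0,0,0],"grip":0.3},
    {"translation":[0,0,0],"delta_rot":[0,0,0],"grip":0.3},
    {"translation":[0,0,0],"delta_rot":[0,0,0],"grip":0.3},
    {"translation":[0,0,0],"delta_rot":[0,0,0],"grip":0.3}
  ]
}}

```text
time: 7.02
tool_pos: [0.5507, 0.0402, 0.0004]
ee_rot: [3.141, -0.0, 1.405]
ft_force: [-1.6, 0.3, 5.9]
opening: 0.388
finger_force: 24.7
```

It is now gripped at 0.388, about 33 mm. I'll slide it +60 mm along tool y, which is panel +x.

Call:
{"method": "servo_tool", "body": {
  "motion": [
    {"translation":[0,1,0],"delta_rot":[0,0,0],"grip":0.3},
    {"translation":[0,2,0],"delta_rot":[0,0,0],"grip":0.3},
    {"translation":[0,3,0],"delta_rot":[0,0,0],"grip":0.3},
    {"translation":[0,4,0],"delta_rot":[0,0,0],"grip":0.3},
    {"translation":[0,5,0],"delta_rot":[0,0,0],"grip":0.3},
    {"translation":[0,6,0],"delta_rot":[0,0,0],"grip":0.3},
    {"translation":[0,6,0],"delta_rot":[0,0,0],"grip":0.3},
    {"translation":[0,6,0],"delta_rot":[0,0,0],"grip":0.3}
  ]
}}

```text
time: 8.02
tool_pos: [0.6101, 0.0302, 0.0004]
ee_rot: [3.14, -0.0, 1.405]
ft_force: [2.0, -1.0, 5.4]
opening: 0.391
finger_force: 24.7
```

Call:
{"method": "servo_tool", "body": {
  "motion": [
    {"translation":[0,0,0],"delta_rot":[0,0,0],"grip":1},
    {"translation":[0,0,0],"delta_rot":[0,0,0],"grip":1},
    {"translation":[0,0,0],"delta_rot":[0,0,0],"grip":1},
    {"translation":[0,0,0],"delta_rot":[0,0,0],"grip":1},
    {"translation":[0,0,0],"delta_rot":[0,0,0],"grip":1},
    {"translation":[0,0,-2],"delta_rot":[0,0,0],"grip":1},
    {"translation":[0,0,-5],"delta_rot":[0,0,0],"grip":1},
    {"translation":[0,0,-8],"delta_rot":[0,0,0],"grip":1},
    {"translation":[0,0,-8],"delta_rot":[0,0,0],"grip":1}
  ]
}}

```text
time: 9.15
tool_pos: [0.6115, 0.0303, 0.0838]
ee_rot: [3.136, -0.001, 1.405]
ft_force: [-0.2, -0.2, -0.2]
opening: 0.996
finger_force: 0.0
```

Call:
{"method": "servo_tool", "body": {
  "motion": [
    {"translation":[-3.5,-2.2,0],"delta_rot":[0,0,0],"grip":1},
    {"translation":[-7,-4.4,0],"delta_rot":[0,0,0],"grip":1},
    {"translation":[-10.5,-6.6,0],"delta_rot":[0,0,0],"grip":1},
    {"translation":[-10.5,-6.6,0],"delta_rot":[0,0,0],"grip":1},
    {"translation":[-10.5,-6.6,0],"delta_rot":[0,0,0],"grip":1},
    {"translation":[-10.5,-6.6,2.5],"delta_rot":[0,0,0],"grip":1},
    {"translation":[-10.5,-6.6,4.5],"delta_rot":[0,0,0],"grip":1},
    {"translation":[-10.5,-6.6,6.5],"delta_rot":[0,0,0],"grip":1},
    {"translation":[-10.5,-6.6,8],"delta_rot":[0,0,0],"grip":1},
    {"translation":[-10.5,-6.6,8],"delta_rot":[0,0,0],"grip":1}
  ]
}}

```text
time: 10.4
tool_pos: [0.527, -0.0618, -0.0008]
ee_rot: [-3.14, -0.0, 1.405]
ft_force: [0.5, 0.7, 0.4]
opening: 1.001
finger_force: 0.0
```

Call:
{"method": "servo_tool", "body": {
  "motion": [
    {"translation":[0,0,0],"delta_rot":[0,0,0],"grip":0.3},
    {"translation":[0,0,0],"delta_rot":[0,0,0],"grip":0.3},
    {"translation":[0,0,0],"delta_rot":[0,0,0],"grip":0.3},
    {"translation":[0,0,0],"delta_rot":[0,0,0],"grip":0.3},
    {"translation":[0,0,0],"delta_rot":[0,0,0],"grip":0.3},
    {"translation":[0,0,0],"delta_rot":[0,0,0],"grip":0.3},
    {"translation":[0,0,0],"delta_rot":[0,0,0],"grip":0.3}
  ]
}}

```text
time: 11.28
tool_pos: [0.5276, -0.0624, 0.0007]
ee_rot: [3.141, 0.0, 1.405]
ft_force: [-2.0, 0.0, 6.8]
opening: 0.393
finger_force: 24.7
```

Call:
{"method": "servo_tool", "body": {
  "motion": [
    {"translation":[0,-1,0],"delta_rot":[0,0,0],"grip":0.3},
    {"translation":[0,-2,0],"delta_rot":[0,0,0],"grip":0.3},
    {"translation":[0,-3,0],"delta_rot":[0,0,0],"grip":0.3},
    {"translation":[0,-4,0],"delta_rot":[0,0,0],"grip":0.3},
    {"translation":[0,-5,0],"delta_rot":[0,0,0],"grip":0.3},
    {"translation":[0,-5.4,0],"delta_rot":[0,0,0],"grip":0.3},
    {"translation":[0,-5.4,0],"delta_rot":[0,0,0],"grip":0.3},
    {"translation":[0,-5.4,0],"delta_rot":[0,0,0],"grip":0.3}
  ]
}}

```text
time: 12.28
tool_pos: [0.4737, -0.0534, 0.0006]
ee_rot: [3.141, -0.0, 1.405]
ft_force: [-1.5, 1.7, 9.5]
opening: 0.394
finger_force: 25.2
```

Call:
{"method": "servo_tool", "body": {
  "motion": [
    {"translation":[0,0,0],"delta_rot":[0,0,0],"grip":1},
    {"translation":[0,0,0],"delta_rot":[0,0,0],"grip":1},
    {"translation":[0,0,0],"delta_rot":[0,0,0],"grip":1},
    {"translation":[0,0,0],"delta_rot":[0,0,0],"grip":1},
    {"translation":[0,0,0],"delta_rot":[0,0,0],"grip":1},
    {"translation":[0,0,-3],"delta_rot":[0,0,0],"grip":1},
    {"translation":[0,0,-8],"delta_rot":[0,0,0],"grip":1},
    {"translation":[0,0,-13],"delta_rot":[0,0,0],"grip":1},
    {"translation":[0,0,-18],"delta_rot":[0,0,0],"grip":1},
    {"translation":[-6,0,-18],"delta_rot":[0,0,0],"grip":1},
    {"translation":[-12,0,-18],"delta_rot":[0,0,0],"grip":1},
    {"translation":[-18,0,-18],"delta_rot":[0,0,0],"grip":1},
    {"translation":[-24,0,-18],"delta_rot":[0,0,0],"grip":1},
    {"translation":[-24,0,-18],"delta_rot":[0,0,0],"grip":1},
    {"translation":[-24,0,-18],"delta_rot":[0,0,0],"grip":1},
    {"translation":[-24,0,-18],"delta_rot":[0,0,0],"grip":1}
  ]
}}

```text
time: 14.28
tool_pos: [0.4346, -0.289, 0.1801]
ee_rot: [-3.141, -0.0, 1.406]
ft_force: [0.2, 0.2, -1.0]
opening: 1.002
finger_force: 0.0
```

Run:
```python
from g import *
q,d=r.snapshot('top'); z=np.load('pan.npz'); grips(q,d,z['c'],float(z['th'])); s=r.get_state(); print(s['time'],s['tool_pos'],s['ft_force'])
cv2.imwrite('pics/end.png',q[:,:,::-1])
```

```text
L 244 [-0.0064  0.103   0.058 ] [-0.023  0.077  0.048] [0.01  0.129 0.065]
M 249 [ 0.0603 -0.0006  0.0583] [ 0.043 -0.026  0.046] [0.077 0.025 0.064]
R 246 [-0.0599 -0.1052  0.0582] [-0.077 -0.13   0.05 ] [-0.043 -0.08   0.065]
14.325 [ 0.43470078 -0.28900748  0.18016329] [-0.12702734  1.38091063 -0.31817194]
```

View pics/end.png

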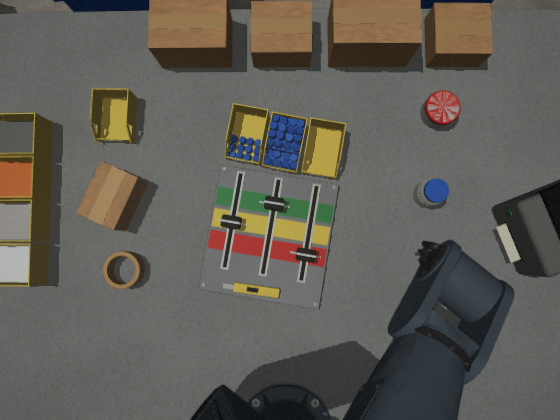

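The final view shows the middle grip on green (275,203), the right grip on red (307,255) and the left grip unmoved on yellow (231,222). The bystanders I can see are where they were, and the arm is clear of the panel; the scanner is hidden under it, but the tool stayed well above it.

```bash
python3 -c "
from bench import r
print(r.hand_in())"
```

```text
the job is handed in; nothing more can be done
None
```

The job is handed in: the empty (right) bin's grip is on red, the full (middle) bin's grip is on green, both within about 1 mm of band centre, and the part-filled (left) bin's grip has not moved from yellow; no verdict was returned, and the scanner was hidden under the arm in my last picture.

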